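# Dust off a nailed board: shut the box and hold the suction gate half open

### The job

The nailed board is already lying in the bench dust-extraction box. First swing the box's clear lid fully shut; only then pull up the spring-loaded gate in the duct beside it to half of its travel, so that the draught takes the dust but not the loose nails - never wide open, not even for a moment. Finish while holding the gate half open with the fingers (it snaps shut if let go), and leave the board and the other things on the table where they are.

Things in the scene. Friction and masses are not known exactly. Their poses are not given: they have to be found in the camera images.
- machine: Bench dust-extraction box, fixed. In a row along its y, on a 12 mm base (x +-135, y -165 to 475 mm): grey chamber 220 x 280 mm, rim at 132 mm height; round duct with the gate's upright frame at y = 195; fan unit 170 x 150 mm at y = 365, 161 mm high. Origin: on the table under the chamber's centre; x points away from the robot, z up
- lid (a joint): Angle of the chamber's lid in rad: 0 fully shut, growing as its near edge swings up (1.5 at most). Hinge line along the machine's y at the far rim. The hinge is stiff: the lid stays where it is left; a few newtons down on the front rail move it
- lid_rail (a point): Middle of the top face of the lid's front rail, a flat aluminium bar (34 mm wide in x, 284 in y, 10 thick) at the lid's free edge near the robot; a thin lip sticks out 13 mm farther; the rest is a clear window in a frame. 205 mm from the hinge line and, when shut, 10 mm above it (144 above the table). Axes turn with the lid: x to the hinge, z out of the top face
- lid_hinge (a point): Middle of the lid's hinge line, on the chamber's far rim, 111 mm in x from the machine's origin, 134 mm above the table
- gate (a joint): How far the sprung gate is raised, in m: 0 shut (on its stop), 0.032 half, 0.064 wide open. It slides straight up; springs and weight pull it down with about 6 N when shut, 11 N at half, 16 N wide open
- gate_grip (a point): Centre of the black grip bar on top of the gate, 60 mm long (machine x), 16 thick (machine y), 22 high; 181 mm above the table when shut; at x = 0, y = 195 mm of the machine. Under it a neck 6 mm thick, 30 wide, then a steel crosshead 158 mm long in x, 10 thick, its top 32 mm below the bar's centre. All this rises with the gate
- board_center (a point): Centre of the wooden board lying in the chamber, 110 x 150 x 22 mm with nails standing 17 mm out of its top; it stays where it is
- hammer: Hammer with a wooden handle lying on the table beside the chamber, on the side away from the duct, about along the machine's x, 237 mm long, 26 mm high; origin on the table under the middle of it, x along the handle to the head. Bystander
- carton: Open cardboard carton of nails, 65 x 95 x 42 mm, on the same side of the chamber as the hammer, nearer the robot; origin under its centre. Bystander

How it is judged (in metres and radians):
On the way, in this order (a step that is already met when the one before it is completed fails the run):
1. the lid is fully shut, the gate still shut (value of joint lid below 0.035 rad and value of joint gate below 0.01 m), for 0.2 s.
2. the gate is gripped and held at half travel with the lid shut (value of joint gate between 0.025 and 0.039 m and value of joint lid below 0.035 rad and contact force between gate and the fingers above 3 N), for 0.3 s.
At the end, for the whole second after the job is handed in: The lid is fully shut (within 0.035 rad), the gate stands still at half travel (32 mm, within 7 mm) carried by the fingers, which press on it with more than 3 N, and the board, hammer and carton are within 30 mm of where they were (all of step 2 and velocity of joint gate between -0.01 and 0.01 m/s and distance of each of board_center, hammer, carton from where it was at the start of the episode below 0.03 m); the arm keeps its last pose, push and grip.
It fails at once if the gate is pulled wide open (more than three quarters of its travel) (value of joint gate above 0.048 m).
It fails at once if the gate is opened while the lid is not shut (value of joint gate above 0.012 m and value of joint lid above 0.07 rad).
It fails at once if a bystander is knocked away (distance of any of hammer, carton from where it was at the start of the episode above 0.04 m).
It also fails if it takes over 46 s, if anything falls off the work surface, if the arm or the gripper's body presses on something with over 40 N, if the wrist force passes 120 N, or if a joint passes its speed limit or range.

### The arm

A 6-joint arm with a two-finger parallel gripper is mounted at the origin on the work surface. World frame = base frame: x ahead of the robot, y to its left, z up, the work surface at z = 0. Lengths are in m, angles in degrees, forces in N, time in s.
With the tool pointing down it reaches from about 0.325 to 0.85 m from the base axis. Payload 15.5 kg.
Tool frame: the origin (TCP) lies at the very end of the fingers, on their centre line; the grasp point (between the pads) lies arm.grip_depth behind it (arm.grip_depth is the distance from the TCP to the grasp point, in m); z points along the fingers, y is the line along which they close (so a half turn about z gives the same grasp; the last joint's range is limited). The gripper opens to 91 mm and grips with 3 to 60 N. Pads are 32 mm wide; open, the fingers measure 118 mm over their backs; the gripper's body (76 mm by 178 mm) begins 60 mm behind the grasp point.
Start: joints at [-81.732, 28.281, 77.091, -0, 74.628, -5.472], TCP at [0.148, -0.607, 0.214] pointing down, gripper open.
Joint ranges: [-166.48, 166.48], [-47.26, 123.95], [12.59, 153.08], [-70.14, 250.14], [6.76, 159.57], [-176.63, 176.63]. Speed limits (degrees/s): [108.29, 108.29, 147.25, 172.46, 172.46, 172.46].

### API

Orientations are given as a 3x3 rotation matrix whose columns are the frame's x, y, z axes.
In Python, from rig import arm gives the robot as it stands. Calls block until the motion is done:
- arm.move_to(position, orientation): joint-space move of the TCP to a pose.
- arm.move_l(position, orientation=None, feed=0.15): straight line of the TCP; orientation=None keeps the orientation; feed is the mean speed in m/s.
- arm.move_joints(angles): joint-space move.
- arm.grip(opening): finger opening in m; the grip force is fixed at half the most; returns when the fingers have stopped.
- arm.sleep(seconds).
- arm.solve_ik(position, orientation): joint angles nearest the present ones, or None.
- arm.snapshot(name): name is "scene" or "top" or "wrist"; returns the picture (480x640x3 uint8, red, green, blue); there is no depth.
- arm.get_calibration(name): a dict with "intrinsics" (3x3 intrinsics, pixels), "cam_to_world" (4x4, takes a point from camera to world coordinates). Camera axes: x right, y down, z forward; pixel columns grow to the right and rows downward; lengths in m; the calibration is good to about 2 mm. A picture is of the moment at which its call begins: read the wrist's pose just before it. get_calibration takes no time and is no camera call; for the wrist camera it gives the pose at the moment of the call.
A pose or a line that the arm cannot do raises arm.Unreachable and nothing moves.
- arm.sign_off(): hands the job in; it is judged then, once.
Readings, each from a call of its own:
- arm.current_t(): time.
- arm.current_joint_positions(): joint angles.
- arm.current_dq(): joint speeds.
- arm.current_tau(): joint torques, N m.
- arm.current_ee_pos(): TCP position.
- arm.current_tool_rot(): TCP orientation.
- arm.current_force(): force on the tool from outside, world axes, zero at the start.
- arm.current_torque(): the same for the moment, N m.
- arm.current_width(): finger opening in m.
- arm.current_grasp_force(): force on a finger pad.
Only numpy, scipy, OpenCV 4.12 (cv2) and the standard library are available. Lean on these libraries where they do the work, as an engineer would, in place of code of your own. Each camera call takes 0.05 s, during which the arm holds its last target. There are 200 camera calls.

## Working session

There is one attempt and no reset: what is moved stays moved. The work goes in short steps, each a Python script; the robot and the scene stay as the last script left them, time stands still between calls to the robot, and variables do not carry over. Pictures are saved under pics/ and viewed, at most 10 in all, crops included, and the job is handed in when it is done.

```bash
mkdir -p pics; python3 - <<'E'
from rig import arm
import cv2
for n in("scene","top"):
    cv2.imwrite(f"pics/{n}0.png",arm.snapshot(n)[:,:,::-1]); c=arm.get_calibration(n); print(n,c["intrinsics"].round(1).tolist(),c["cam_to_world"].round(3).tolist())
print(arm.grip_depth,arm.current_tool_rot().round(3).tolist(),arm.current_t())
E
```

```text
scene [[573.6, 0.0, 325.3], [0.0, 573.6, 237.5], [0.0, 0.0, 1.0]] [[-0.998, 0.068, -0.013, 0.584], [0.069, 0.949, -0.308, 0.207], [-0.009, -0.308, -0.951, 1.126], [0.0, 0.0, 0.0, 1.0]]
top [[479.8, 0.0, 325.1], [0.0, 479.8, 242.8], [0.0, 0.0, 1.0]] [[-0.006, -0.99, 0.138, 0.454], [-1.0, 0.01, 0.03, -0.131], [-0.031, -0.138, -0.99, 0.878], [0.0, 0.0, 0.0, 1.0]]
0.0188 [[0.971, 0.238, -0.0], [0.238, -0.971, 0.001], [0.0, -0.001, -1.0]] 0.1
```

View pics/scene0.png

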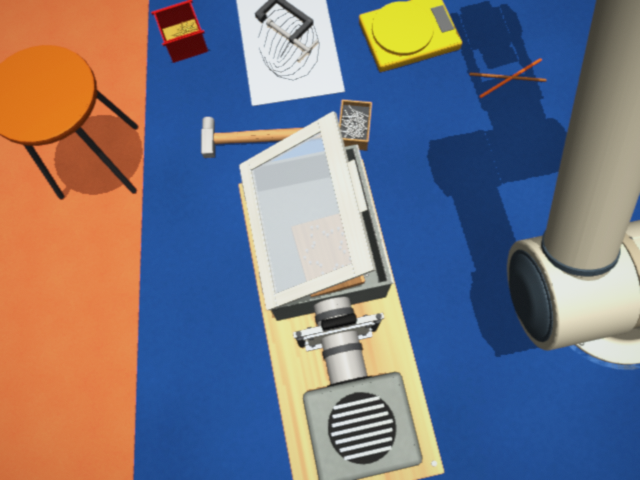

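View pics/top0.png

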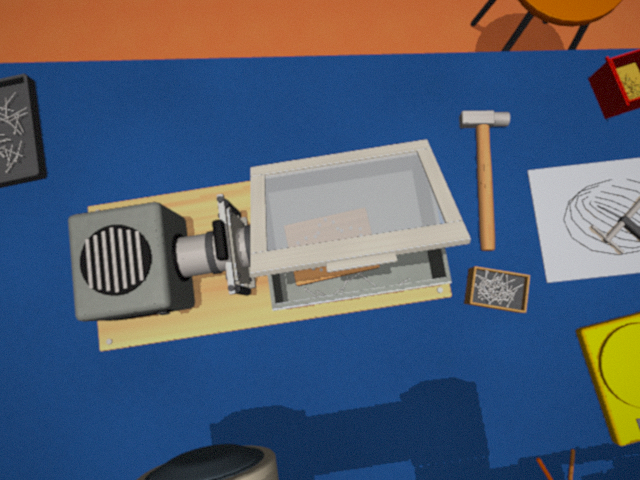

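The top view shows the base's near corners at about (101,350) and (452,298), and its far fan corner at (88,206). The half-open lid's front edge runs (250,275)-(469,243), and the black grip bar is near (221,240). The scene view shows the same layout, with the lid's front corners at (334,112) and (374,272).

```bash
cat > h.py <<'E'
import numpy as np, cv2
from rig import arm
from scipy.optimize import least_squares
def ray(n,p,c=None):
    c=c or arm.get_calibration(n); T=c["cam_to_world"]
    return T[:3,3], T[:3,:3]@np.linalg.solve(c["intrinsics"],[p[0],p[1],1.])
def onz(n,p,z):
    o,d=ray(n,p); return o+d*(z-o[2])/d[2]
def proj(n,P):
    c=arm.get_calibration(n); T=c["cam_to_world"]; q=c["intrinsics"]@(T[:3,:3].T@(np.array(P)-T[:3,3])); return q[:2]/q[2]
E
python3 - <<'E'
from h import *
t=cv2.imread("pics/top0.png"); s=cv2.imread("pics/scene0.png")
a,b,c=[onz("top",p,.012) for p in((101,350),(452,298),(88,206))]
print(a.round(3),b.round(3),c.round(3),np.linalg.norm(a-b),np.linalg.norm(a-c))
y=(a-b)/np.linalg.norm(a-b); yaw=np.arctan2(-y[0],y[1]); x=np.array([np.cos(yaw),np.sin(yaw),0])
O=b+.135*x+.165*y; O[2]=0; print("O",O.round(4),"yaw",np.degrees(yaw))
for n,im,box in(("top",t,(205,205,240,275)),("scene",s,(300,305,380,340))):
    u,v,U,V=box; m=(im[v:V,u:U].max(2)<45).astype(np.uint8)
    k,_,st,ce=cv2.connectedComponentsWithStats(m); i=1+st[1:,4].argmax(); p=ce[i]+[u,v]
    g=onz(n,p,.188); print(n,p,st[i],"grip in machine",(x@(g-O)).round(4),(y@(g-O)).round(4))
# lid corners, two views
def tri(p,q):
    o,d=ray("top",p);o2,d2=ray("scene",q); k=np.linalg.lstsq(np.c_[d,-d2],o2-o,rcond=None)[0]
    A,B=o+k[0]*d,o2+k[1]*d2; return (A+B)/2,np.linalg.norm(A-B)
for p,q in(((250,275),(374,272)),((469,243),(334,112)),((250,169),(272,314)),((429,140),(241,165))):
    P,e=tri(p,q);r=P-O; print(P.round(3),e.round(4),"m:",(x@r).round(3),(y@r).round(3),P[2].round(3))
cv2.imwrite("pics/c.png",np.hstack([cv2.resize(t[130:330,180:480],(400,267)),cv2.resize(s[100:340,230:400],None,fx=267/240,fy=267/240)]).repeat(1,0))
cv2.imwrite("pics/c1.png",cv2.resize(t[190:360,80:280],(800,600)) )
E
```

```text
[0.385 0.298 0.012] [ 0.473 -0.331  0.012] [0.649 0.339 0.012] 0.6351380011690814 0.26729922524071825
O [ 0.5838 -0.1484  0.    ] yaw 8.020726143984762
top [220.13447433 239.80195599] [  8  16  15  39 409] grip in machine -0.0007 0.1939
scene [338.42283951 321.62962963] [ 22   8  34  17 324] grip in machine 0.0034 0.1986
[ 0.499 -0.014  0.254] 0.0005 m: -0.065 0.145 0.254
[ 0.54  -0.301  0.254] 0.0031 m: -0.065 -0.145 0.254
[0.677 0.015 0.127] 0.0084 m: 0.115 0.149 0.127
[ 0.723 -0.276  0.127] 0.0049 m: 0.12 -0.146 0.127
```

View pics/c1.png

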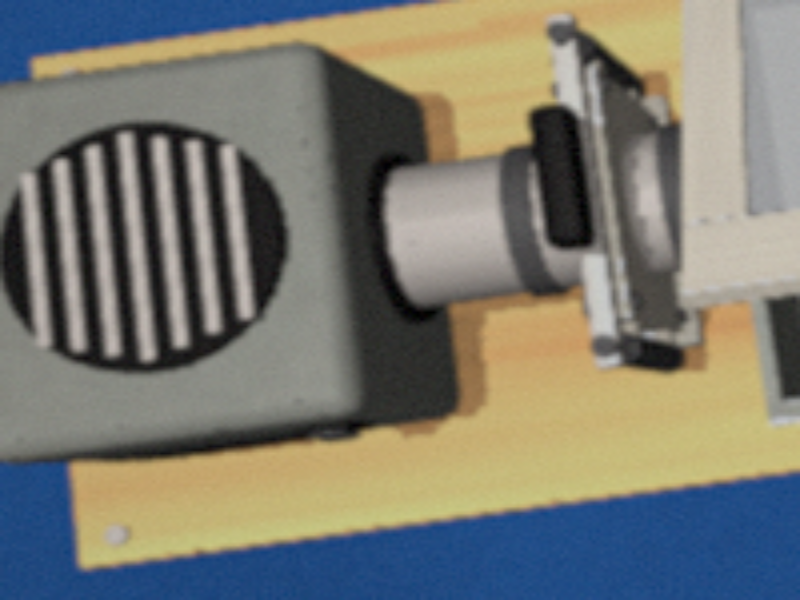

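Both views agree with the given sizes: the lid is open about 33°, and the origin and grip bar check to within 4 mm. Next I close the lid by following its arc with closed fingertips.

```bash
cat >> h.py <<'E'
O=np.array([.5838,-.1484,0]); a=np.radians(8.02)
X=np.array([np.cos(a),np.sin(a),0]); Y=np.array([-np.sin(a),np.cos(a),0]); Z=np.array([0,0,1.])
R=np.c_[X,-Y,-Z]
def W(x,y,z): return O+x*X+y*Y+z*Z
def rail(t,dz=0): 
    s,c=np.sin(t),np.cos(t); return W(.111-.205*c+.010*s+.012*s,0,.134+.205*s+.010*c+dz)
E
python3 - <<'E'
from h import *
arm.grip(0)
p=arm.current_ee_pos(); arm.move_l([p[0],p[1],.34],feed=.2)
arm.move_to(rail(.6,.07),R)
print(arm.current_t(),arm.current_force().round(1))
arm.move_l(rail(.6,.03))
f0=arm.current_force(); print(f0.round(1))
hit=False
for t in np.linspace(.62,0,13):
    arm.move_l(rail(t,.004),feed=.08); f=arm.current_force()-f0; print(t.round(2),arm.current_ee_pos()[2].round(4),f.round(1))
    if abs(f).max()>25: break
else:
    for dz in(.002,0,-.002,-.004,-.006):
        arm.move_l(rail(0,dz),feed=.03); f=arm.current_force()-f0; print(dz,arm.current_ee_pos()[2].round(4),f.round(1))
        if f[2]>12: break
arm.sleep(.3); print(arm.current_t(),arm.current_ee_pos().round(4))
cv2.imwrite("pics/t1.png",arm.snapshot("top")[:,:,::-1])
E
```

```text
4.3917 [ 0.9 -0.3 -0.4]
[ 0.2 -0.4  0.7]
0.62 0.2655 [-0.8  0.7 -1. ]
0.57 0.257 [ 0.1  0.7 -1.2]
0.52 0.248 [-0.5 -0.5 -0.8]
0.46 0.2389 [ 0.   0.6 -0.9]
0.41 0.2295 [-1.3  0.8 -0.7]
0.36 0.2199 [ 1.5  1.4 -0.6]
0.31 0.21 [-0.7  0.6 -1. ]
0.26 0.2 [-0.4  0.1 -1.1]
0.21 0.1898 [-0.7  0.3 -0.3]
0.16 0.1795 [-1.   0.4 -0.4]
0.1 0.1691 [-0.6  0.3 -0.1]
0.05 0.1586 [-0.4 -0.2 -0.8]
0.0 0.148 [ 0.6  0.3 -0.6]
0.002 0.1461 [-0.4  0.4 -1.1]
0 0.1442 [-0.8  1.4  4.1]
-0.002 0.144 [-9.8  5.2 41.5]
9.6917 [ 0.491  -0.1616  0.144 ]
```

View pics/t1.png

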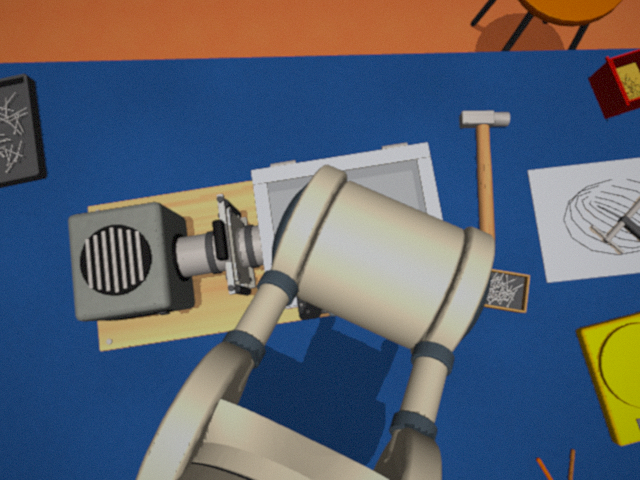

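The arm hides the rail, but the far frame now lies flat. The fingers met a hard stop at z = 0.144 m, which is the shut height. Next I go above the gate and look from close by.

```bash
python3 - <<'E'
from h import *
p=arm.current_ee_pos(); arm.move_l(p+[0,0,.11],feed=.2)
arm.grip(.05)
arm.move_to(W(.001,.196,.27),R)
cv2.imwrite("pics/w2.png",arm.snapshot("wrist")[:,:,::-1]); cv2.imwrite("pics/s2.png",arm.snapshot("scene")[:,:,::-1])
print(arm.current_t(),proj("wrist",W(.001,.196,.192)),[proj("wrist",W(.001+i,.196+j,.192)).round(0) for i,j in((.03,.008),(.03,-.008),(-.03,.008),(-.03,-.008))])
im=cv2.imread("pics/w2.png");cv2.imwrite("pics/v2.png",np.hstack([cv2.resize(im,(400,300)),cv2.resize(cv2.imread("pics/s2.png"),(400,300))]))
E
```

```text
12.3 [316.62531058 245.5075314 ] [array([305., 206.]), array([328., 206.]), array([306., 283.]), array([327., 283.])]
```

View pics/v2.png

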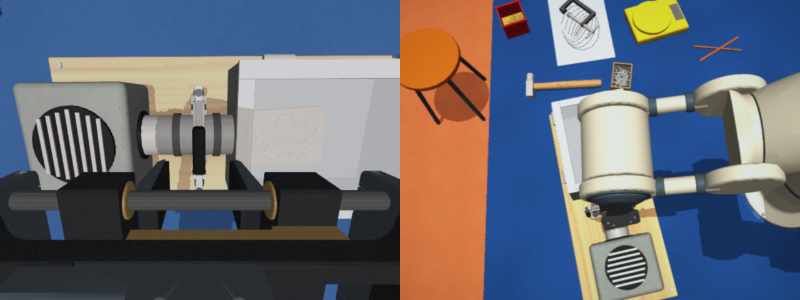

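The wrist view (left) shows the bar at about x 309–326, y 203–278 in full pixels, within 1 px sideways and about 3 mm in x of prediction. The lid lies shut. The grasp can go ahead.

```bash
python3 - <<'E'
from h import *
x,y=.003,.1955
arm.move_l(W(x,y,.162),feed=.1); f0=arm.current_force(); print("down",f0.round(1))
arm.grip(0); print("grip",arm.current_width(),arm.current_grasp_force(),(arm.current_force()-f0).round(1))
cv2.imwrite("pics/w3.png",arm.snapshot("wrist")[:,:,::-1])
for d in(.008,.016,.024,.032):
    arm.move_l(W(x,y,.162+d),feed=.03); print(d,arm.current_ee_pos()[2].round(4),arm.current_width(),(arm.current_force()-f0).round(1))
arm.sleep(.6); print(arm.current_t(),arm.current_grasp_force(),(arm.current_force()-f0).round(1),arm.current_ee_pos().round(4))
cv2.imwrite("pics/w4.png",arm.snapshot("wrist")[:,:,::-1])
cv2.imwrite("pics/v4.png",np.hstack([cv2.imread(f"pics/w{i}.png")[60:460,120:520] for i in(3,4)]))
E
```

```text
down [ 0.6 -0.5  1.1]
grip 0.015712016603843266 29.995299875736237 [-2.2  6.5  1.9]
0.008 0.1696 0.01584144770095206 [ 1.7  6.2 -8.7]
0.016 0.1775 0.015902966653454514 [  1.9   6.3 -10.2]
0.024 0.1855 0.015837016406125105 [  0.7   7.  -11.1]
0.032 0.1934 0.015805741562411366 [  3.6   4.9 -11.6]
16.4667 29.992305636405945 [  3.4   6.4 -12.2] [0.5594 0.046  0.1933]
```

View pics/v4.png

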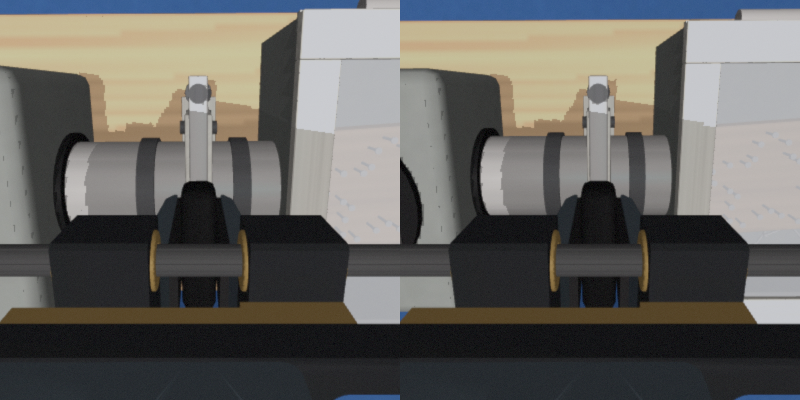

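The bar, at about (198,240) in each crop, keeps its place in the hand while the crosshead rises with it. That means no slip, and the pull of about 12 N fits half travel. The lid stays shut.

```bash
python3 - <<'E'
from rig import arm
print(arm.current_ee_pos().round(4),arm.current_force().round(1)); print(arm.sign_off())
E
```

```text
[0.5594 0.046  0.1933] [  3.8   5.1 -11.2]
the job is handed in; nothing more can be done
None
```

The job is handed in: the lid is shut (pressed to a hard stop at its shut height), and the fingers hold the gate about 31–32 mm up with roughly 30 N of grip and no slip seen; sign-off returned no verdict.

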